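Tip the spare electrode caps into the storage jar

TASK

Pick up the small aluminium scoop by its black handle with the three copper electrode caps in it, and pour them all through the funnel into the narrow jar below. While the scoop is still up, let the caps come to rest in the jar, then set the empty scoop down upright on the bench and let go.

Things in the scene. Friction and masses are not known exactly. Their poses are not given: they have to be found in the camera images.
- scoop_handle (a point): Black block handle, upright behind the back wall of an open-fronted aluminium scoop (200 g); 16 mm wide (y), 44 long (x), top 70 mm above the bench. Point: its grip point, 45 mm above the scoop's underside. z up, -x to the open mouth, which starts facing the robot within about 30 degrees. Pinch across y from above, firmly (60 N). Back wall (32 mm high) 29 to 33 mm from here in -x.
- scoop_lip (a point): Middle of the pouring edge at the scoop's mouth: 140 mm from the handle's point in -x and 40 mm lower, 5 mm above the underside; axes as the handle's. Pan 63 mm wide over its 26 mm high side walls, floor flat and 3 mm thick, last 17 mm turned up 8 degrees as a lip. Tilting the mouth about 40 degrees down empties it.
- funnel_mouth (a point): Centre of the rim of a steel funnel fixed on a narrow clear jar whose 110 mm square foot is screwed to the bench; 150 mm above the bench, z up. Mouth 134 mm across inside, 140 outside; 12 mm upright rim, 45 degree cone, spout 40 mm across ending 70 mm below here in the jar. Jar 60 mm across, inner floor 140 mm below here. Not the open bowl or capped jar nearby.
- cap1_mid (a point): One of the three domed copper electrode caps, 16 mm in diameter and 20 mm tall, 25 g, smooth (friction about 0.3). They start standing in the scoop. This point is the middle of the cap; z runs up its axis.
- cap2_mid (a point): One of the three domed copper electrode caps, 16 mm in diameter and 20 mm tall, 25 g, smooth (friction about 0.3). They start standing in the scoop. This point is the middle of the cap; z runs up its axis.
- cap3_mid (a point): One of the three domed copper electrode caps, 16 mm in diameter and 20 mm tall, 25 g, smooth (friction about 0.3). They start standing in the scoop. This point is the middle of the cap; z runs up its axis.

How it is judged (in metres and radians):
On the way, in this order (a step that is already met when the one before it is completed fails the run):
1. the scoop is lifted with all three caps in it (height (world z) of scoop_handle above 0.1 m and distance between each of cap1_mid, cap2_mid, cap3_mid and scoop_handle below 0.15 m and height (world z) of each of cap1_mid, cap2_mid, cap3_mid above 0.05 m), for 0.2 s.
2. all three caps are in the jar, below the funnel's spout, while the scoop is still held up (horizontal distance between each of cap1_mid, cap2_mid, cap3_mid and funnel_mouth below 0.028 m and z of each of cap1_mid, cap2_mid, cap3_mid in the frame of funnel_mouth below -0.08 m and height (world z) of scoop_handle above 0.1 m), for 0.2 s.
At the end, for the whole second after the job is handed in: The middle of every cap is inside the jar (within 28 mm of its axis and more than 80 mm below the funnel's rim); the scoop stands upright on the bench (within 10 degrees, its grip point 35 to 60 mm above the bench), released (horizontal distance between each of cap1_mid, cap2_mid, cap3_mid and funnel_mouth below 0.028 m and z of each of cap1_mid, cap2_mid, cap3_mid in the frame of funnel_mouth below -0.08 m and height (world z) of scoop_handle between 0.035 and 0.06 m and angle between scoop_handle's own z axis and vertical below 0.17 rad); the robot touches nothing.
It also fails if it takes over 64 s, if anything falls off the work surface, if the arm or the gripper's body presses on something with over 40 N, if the wrist force passes 120 N, or if a joint passes its speed limit or range.

ROBOT

A 6-joint arm with a two-finger parallel gripper is mounted at the origin on the work surface. World frame = base frame: x ahead of the robot, y to its left, z up, the work surface at z = 0. Lengths are in m, angles in degrees, forces in N, time in s.
With the tool pointing down it reaches from about 0.35 to 0.925 m from the base axis. Payload 6.4 kg.
Tool frame: the origin (TCP) lies at the very end of the fingers, on their centre line; the grasp point (between the pads) lies ctrl.tcp_to_grasp behind it (ctrl.tcp_to_grasp is the distance from the TCP to the grasp point, in m); z points along the fingers, y is the line along which they close (so a half turn about z gives the same grasp; the last joint's range is limited). The gripper opens to 94 mm and grips with 3 to 60 N. Pads are 16 mm wide; open, the fingers measure 119 mm over their backs; the gripper's body (75 mm by 177 mm) begins 78 mm behind the grasp point.
Start: joints at [-73.402, 14.043, 89.255, -0, 76.702, -9.975], TCP at [0.291, -0.581, 0.183] pointing down, gripper open.
Joint ranges: [-179.41, 179.41], [-58.25, 129.5], [7.25, 145.43], [-54.29, 234.29], [11.92, 165.04], [-157.13, 157.13]. Speed limits (degrees/s): [147.25, 147.25, 180, 180, 180, 180].

INTERFACE

Orientations are given as a 3x3 rotation matrix whose columns are the frame's x, y, z axes.
In Python, from cell import monitor, viewer, ctrl gives the robot as it stands.
- The arm moves only by the tool carry_out, never from a script. Its argument "moves" is one flat list of numbers, 7 for each row, row after row: the turn, a rotation vector about the tool's x, y, z in degrees, then the shift along the tool's x, y, z in mm, then the finger opening in mm, from 0 to 94. In form: [ax, ay, az, tx, ty, tz, fingers, ax, ay, az, tx, ty, tz, fingers, ...]. A call has 1 to 12 rows; each row shifts and turns the commanded pose from where the row before left it, along the tool's axes as they then stand; what a row does not reach is not made up. A row lasts 1/8 s, in which the tool goes at most 62.5 mm and 10.7 degrees, less where a joint would pass 70% of its speed; a pose out of reach is approached as far as the arm can. A call with a gripper value outside its range is refused whole. The fingers move at their own pace and stop on an object; "grip_force" is the grip in N (left out, the last holds). Time passes only in rows, so rows that do not move let the fingers close. It gives the time, the measured TCP pose, the force, the opening and the grip force at its end, in the units of the state.
- monitor.state(): the state, without advancing time (a new reading comes with each control period).
- viewer.snapshot(name): name is "side" or "top"; returns the picture (384x512x3 uint8, blue, green, red); there is no depth.
- viewer.get_calibration(name): a dict with "vertical_fov" (degrees; the focal length in pixels is half the picture's height over the tangent of half this angle, whatever the lens; pixels are square), "cx", "cy" (the principal point, pixels), "distortion" ([k1, k2, p1, p2, k3] as OpenCV has them; the pictures are not rectified), "R" (3x3) and "t" (3): a world point X has camera coordinates R X + t. Camera axes: x right, y down, z forward; pixel columns grow to the right and rows downward; lengths in m; the calibration is good to about 2 mm. A picture is of the moment at which its call begins. get_calibration takes no time and is no camera call.
- ctrl.sign_off(): hands the job in; it is judged then, once.
The state is a dict: "time_s": time; "joints": joint angles; "joint_vel": joint speeds; "joint_torque": joint torques, N m; "tcp_pos": TCP position; "tool_rot": TCP orientation; "force": force on the tool from outside, world axes, zero at the start; "torque": the same for the moment, N m; "opening": opening from 0.0 (shut) to 1.0 (fully open); "grasp_force": force on a finger pad.
Only numpy, scipy, OpenCV 4.12 (cv2) and the standard library are available. Lean on these libraries where they do the work, as an engineer would, in place of code of your own. Each camera call takes 0.05 s, during which the arm holds its last target. There are 200 camera calls.

## Working session

There is one attempt and no reset: what is moved stays moved. The work goes in short steps, Python scripts to look and compute and a tool call to move; the robot and the scene stay as the last step left them, time stands still between calls to the robot, and variables do not carry over. Pictures are saved under pics/ and viewed, at most 10 in all, crops included, and the job is handed in when it is done.

Besides the shell and the picture viewer there is one more tool, called after "Emit:" as name(argument=value, ...) on one line, values as JSON. carry_out: Moves the arm, as the interface text tells. Its arguments: {"type":"object","properties":{"moves":{"type":"array"},"grip_force":{"type":"number"}},"required":["moves"]}

```bash
mkdir -p pics; ls
python3 - <<'E'
from cell import monitor, viewer, ctrl
import cv2,numpy as np
a=viewer.snapshot("top");b=viewer.snapshot("side")
cv2.imwrite("pics/top0.png",a);cv2.imwrite("pics/side0.png",b)
for n in("top","side"):print(n,viewer.get_calibration(n))
print(ctrl.tcp_to_grasp,monitor.state()["time_s"])
E
```

```text
pics
top {'vertical_fov': 56.32555410947864, 'cx': 255.33941180984274, 'cy': 193.13887806267235, 'distortion': array([0.00614607, 0.        , 0.        , 0.        , 0.        ]), 'R': array([[ 0.00139108, -0.99998431,  0.00542608],
       [-0.97898067, -0.00246847, -0.2039381 ],
       [ 0.20394829, -0.00502834, -0.97896875]]), 't': array([0.02027468, 0.50774872, 0.73088011])}
side {'vertical_fov': 53.28141030784845, 'cx': 257.24904308003437, 'cy': 189.64828735349263, 'distortion': array([0.03776689, 0.        , 0.        , 0.        , 0.        ]), 'R': array([[-0.99127508, -0.13179827, -0.0017097 ],
       [-0.06908451,  0.53055444, -0.84483094],
       [ 0.11225435, -0.83734175, -0.53503061]]), 't': array([0.4737175 , 0.14315506, 0.92121978])}
0.0188 0.1
```

View pics/top0.png

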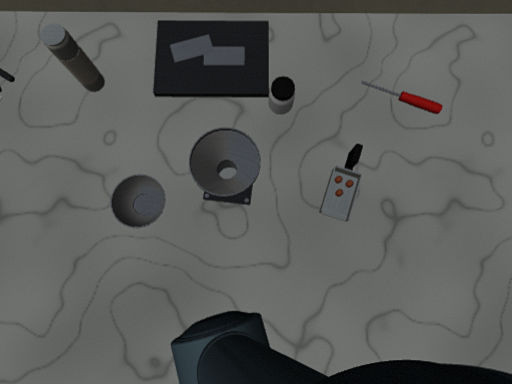

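View pics/side0.png

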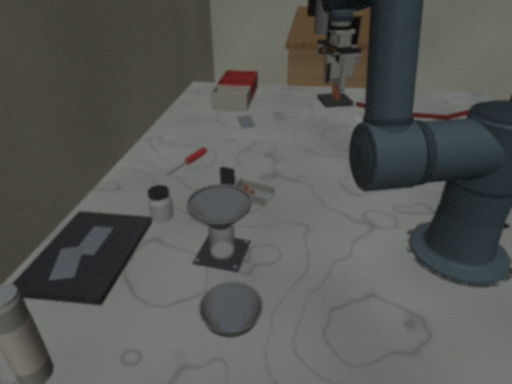

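Top view: the funnel is at about (225,162), and the scoop's handle at (354,157) with its mouth near (336,216). The bowl at (138,200) and the capped jar at (282,95) are decoys. The side view shows the handle at (228,175) and the funnel at (220,205). I'll enlarge both for detail.

```bash
cat > h.py <<'E'
import cv2,numpy as np
from cell import monitor,viewer,ctrl
def cal(n):
    c=viewer.get_calibration(n);f=192/np.tan(np.radians(c["vertical_fov"]/2))
    return np.array([[f,0,c["cx"]],[0,f,c["cy"]],[0,0,1]]),c["distortion"],c["R"],c["t"]
def ray(n,p):
    K,D,R,t=cal(n);u=cv2.undistortPoints(np.array([[p]],float),K,D)[0,0]
    return -R.T@t,R.T@np.array([u[0],u[1],1])
def onz(n,p,z):
    o,d=ray(n,p);return (o+d*(z-o[2])/d[2])
def tri(pt,ps):
    A=np.zeros((3,3));b=np.zeros(3)
    for n,p in(("top",pt),("side",ps)):
        o,d=ray(n,p);d/=np.linalg.norm(d);M=np.eye(3)-np.outer(d,d);A+=M;b+=M@o
    return np.linalg.solve(A,b)
def proj(n,X):
    K,D,R,t=cal(n);return cv2.projectPoints(np.array(X,float).reshape(-1,1,3),cv2.Rodrigues(R)[0],t,K,D)[0][:,0]
E
python3 - <<'E'
from h import *
a=cv2.imread("pics/top0.png");b=cv2.imread("pics/side0.png")
A=cv2.resize(a[135:235,310:375],None,fx=6,fy=6,interpolation=cv2.INTER_CUBIC)
B=cv2.resize(b[155:215,210:280],None,fx=5,fy=5,interpolation=cv2.INTER_CUBIC)
C=np.zeros((600,740+10,3),np.uint8);C[:600,:390]=A;C[:300,395:745]=B;cv2.imwrite("pics/crop1.png",C)
hsv=cv2.cvtColor(a,cv2.COLOR_BGR2HSV)
m=((hsv[...,0]<15)&(hsv[...,1]>90)&(hsv[...,2]>60)).astype(np.uint8);m[:,:310]=0;m[:,370:]=0
n,_,s,c=cv2.connectedComponentsWithStats(m)
for i in range(1,n):
    if s[i,4]>5:print("cap",c[i],s[i,4],onz("top",c[i],.016))
m=(a.max(2)<35).astype(np.uint8);m[:,:335]=0;m[:,370:]=0;m[:140]=0;m[180:]=0
c=max(cv2.findContours(m,0,1)[0],key=cv2.contourArea);print(cv2.minAreaRect(c),c[:,0].tolist())
print("camera",-cal("top")[2].T@cal("top")[3])
for p in((190,162),(260,162),(225,128),(225,197)):print("rim",onz("top",p,.15))
E
```

```text
cap [337.91428571 178.6       ] 35 [ 0.55003059 -0.16951245  0.016     ]
cap [348.85294118 182.64705882] 34 [ 0.54049267 -0.19428631  0.016     ]
cap [338.6969697  191.96969697] 33 [ 0.51848143 -0.1698694   0.016     ]
((353.20001220703125, 155.89999389648438), (11.067971229553223, 26.246904373168945), 18.434947967529297) [[356, 144], [356, 145], [355, 146], [354, 147], [353, 148], [352, 149], [351, 150], [351, 151], [350, 152], [349, 153], [348, 154], [348, 155], [348, 156], [348, 157], [347, 158], [347, 159], [347, 160], [346, 161], [346, 162], [346, 163], [345, 164], [345, 165], [345, 166], [345, 167], [346, 167], [347, 167], [348, 168], [349, 168], [350, 168], [351, 169], [351, 168], [352, 167], [352, 166], [353, 165], [354, 164], [355, 164], [356, 163], [356, 162], [357, 161], [357, 160], [358, 159], [358, 158], [358, 157], [359, 156], [359, 155], [359, 154], [360, 153], [360, 152], [360, 151], [360, 150], [361, 149], [361, 148], [361, 147], [361, 146], [361, 145], [360, 145], [359, 144], [358, 144], [357, 144]]
camera [0.34798623 0.02520284 0.81894808]
rim [0.54866907 0.14847729 0.15      ]
rim [0.5490918  0.01280892 0.15      ]
rim [0.61885867 0.08198557 0.15      ]
rim [0.4797087 0.0794045 0.15     ]
```

View pics/crop1.png

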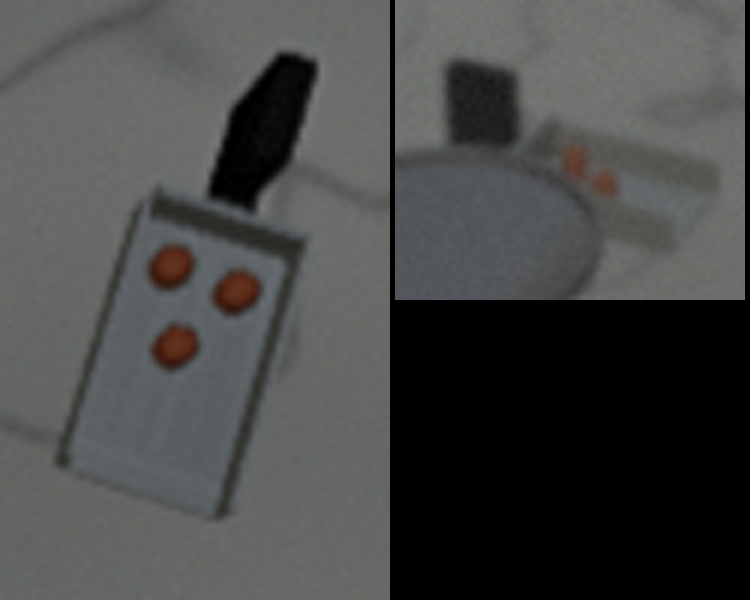

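Left crop: the handle's top-face corners are at crop (280,52), (316,66) and (290,158). The lip corners are at (62,463) and (222,518), and the caps sit near the back wall. Next I'll compute the pose.

Run:
```python
from h import *
P=lambda u,v:((u+.5)/6+310-.5,(v+.5)/6+135-.5)
FL,FR,NR=[onz("top",P(*p),.07) for p in((280,52),(316,66),(290,158))]
c=(FL+NR)/2;print("handle",c,np.linalg.norm(FR-NR),np.linalg.norm(FL-FR))
d=FR-NR;print("yaw",np.degrees(np.arctan2(d[1],d[0])))
L,R_=[onz("top",P(*p),.005) for p in((62,463),(222,518))]
l=(L+R_)/2;print("lip",l,np.linalg.norm(L-R_));d=c-l;print("yaw2",np.degrees(np.arctan2(d[1],d[0])),np.linalg.norm(d[:2]))
d=L-R_;print("yaw3",np.degrees(np.arctan2(d[1],d[0]))-90)
# side handle top corners
S=lambda u,v:((u-395+.5)/5+210-.5,(v+.5)/5+155-.5)
print("side top centre",onz("side",S(*[(447+517)/2,66]),.07), proj("side",[c[0],c[1],.07]))
s=monitor.state();print(s["tcp_pos"],s["tool_rot"],s["opening"])
```

```text
handle [ 0.59641885 -0.20108227  0.07      ] 0.036917578723356805 0.013952009006637317
yaw -18.160240640157834
lip [ 0.46378901 -0.15735393  0.005     ] 0.06374190828835606
yaw2 -18.247494794894866 0.13965257622646263
yaw3 -19.24610795663628
side top centre [ 0.59373525 -0.20140682  0.07      ] [[226.07557931 167.79573829]]
[ 0.29060418 -0.5807899   0.18228916] [[ 8.94367765e-01  4.47332148e-01 -4.99420394e-04]
 [ 4.47332346e-01 -8.94366374e-01  1.60047303e-03]
 [ 2.69278232e-04 -1.65481838e-03 -9.99998595e-01]] 1.0002831872403155
```

Handle grip point is (0.5965, -0.201), yaw -18.2°, and the funnel is at (0.549, 0.081). Approaching now.

Emit:
carry_out(moves=[0,0,0,44.3,-20.3,0,60,0,0,0,44.3,-20.3,0,60,0,0,0,44.3,-20.3,0,60,0,0,0,44.3,-20.3,0,60,0,0,0,44.3,-20.3,0,60,0,0,0,44.3,-20.3,0,60,0,0,0,44.3,-20.3,0,60,0,0,0,44.3,-20.3,0,60,0,0,0,44.3,-20.3,0,60,0,0,0,44.3,-20.3,0,60,0,0,9,0,0,0,60,0,0,9,0,0,0,60], grip_force=60)

```text
time_s: 1.6
tcp_pos: [0.5962, -0.2006, 0.1826]
tool_rot: [[0.989, 0.145, -0.001], [0.145, -0.989, 0.001], [-0.001, -0.001, -1.0]]
force: [-0.7, -0.6, -0.2]
opening: 0.643
grasp_force: 0.0
```

Emit:
carry_out(moves=[0,0,9,0,0,0,60,0,0,9,0,0,0,60,0,0,8.8,0,0,0,60,0,0,0,0,0,20,60,0,0,0,0,0,20,60,0,0,0,0,0,10,60,0,0,0,0,0,0,60])

```text
time_s: 2.48
tcp_pos: [0.5953, -0.2011, 0.1314]
tool_rot: [[0.95, -0.312, -0.003], [-0.312, -0.95, 0.001], [-0.003, -0.001, -1.0]]
force: [0.2, -0.4, -0.1]
opening: 0.635
grasp_force: 0.0
```

Emit:
carry_out(moves=[0,0,0,0,0,25,60,0,0,0,0,0,25,60,0,0,0,0,0,25,60,0,0,0,0,0,20,60,0,0,0,0,0,10,60,0,0,0,0,0,0,60])

```text
time_s: 3.22
tcp_pos: [0.596, -0.2015, 0.0279]
tool_rot: [[0.95, -0.313, -0.001], [-0.313, -0.95, 0.0], [-0.001, -0.0, -1.0]]
force: [0.7, -0.2, 0.3]
opening: 0.636
grasp_force: 0.0
```

Emit:
carry_out(moves=[0,0,0,0,0,0,40,0,0,0,0,0,0,30,0,0,0,0,0,0,24,0,0,0,0,0,0,20,0,0,0,0,0,0,18,0,0,0,0,0,0,14,0,0,0,0,0,0,8,0,0,0,0,0,0,4,0,0,0,0,0,0,0,0,0,0,0,0,0,0], grip_force=60)

```text
time_s: 4.47
tcp_pos: [0.5963, -0.2016, 0.0283]
tool_rot: [[0.95, -0.313, 0.0], [-0.313, -0.95, 0.0], [0.0, -0.0, -1.0]]
force: [0.2, 0.8, 0.0]
opening: 0.167
grasp_force: 60.0
```

Emit:
carry_out(moves=[0,0,0,0,0,-5,0,0,0,0,0,0,-10,0,0,-1,0,0,0,-15,0,0,-1,0,0,0,-20,0,0,-1,0,0,0,-25,0,0,-1,0,0,0,-25,0,0,-1,0,0,0,-25,0,0,-1,0,0,0,-25,0,0,0,0,0,0,-20,0,0,0,0,0,0,-15,0,0,0,0,0,0,-10,0,0,0,0,0,0,-5,0])

```text
time_s: 5.98
tcp_pos: [0.6072, -0.2053, 0.228]
tool_rot: [[0.945, -0.313, -0.099], [-0.311, -0.95, 0.033], [-0.105, 0.0, -0.995]]
force: [0.3, -0.5, -3.7]
opening: 0.163
grasp_force: 60.0
```

Run:
```python
from h import *
a=viewer.snapshot("top");b=viewer.snapshot("side")
cv2.imwrite("pics/l.png",np.hstack([a[80:330,120:470],b[20:270,120:420]]))
print(monitor.state()["tcp_pos"],monitor.state()["grasp_force"],monitor.state()["force"])
```

```text
[ 0.60727627 -0.20526659  0.22782195] 59.958858489990234 [ 0.19536602  0.30262417 -2.76935731]
```

View pics/l.png

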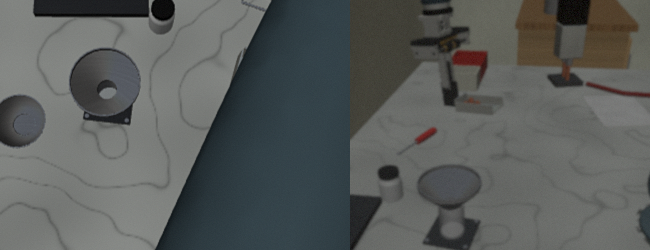

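The side view shows the scoop lifted and held, with its caps (about 0.275 kg total); in the top view the arm hides it. Now I'll carry it over to the funnel.

Emit:
carry_out(moves=[0,0,0,0.5,-6,0,0,0,0,0,1,-12,0,0,0,0,0,1.5,-20,0,0,0,0,0,2.5,-26,0,0,0,0,0,2.5,-30,0,0,0,0,0,3,-33,0,0,0,0,0,3,-33,0,0,0,0,0,2.5,-30,0,0,0,0,0,2.5,-26,0,0,0,0,0,1.5,-20,0,0,0,0,0,1,-12,0,0,0,0,0,0.5,-6,0,0])

```text
time_s: 7.58
tcp_pos: [0.7077, 0.0295, 0.2254]
tool_rot: [[0.945, -0.313, -0.1], [-0.311, -0.95, 0.032], [-0.105, 0.0, -0.995]]
force: [0.3, -0.2, -2.9]
opening: 0.161
grasp_force: 60.0
```

```bash
cat >> h.py <<'E'
def lip():
    s=monitor.state();R=s["tool_rot"];l=s["tcp_pos"]+R@[-.14,0,.0233]
    e=np.array([.95,-.312,0]);d=l-[.549,.081,.15]
    print("lip",l.round(4),"from funnel: along e %.4f side %.4f up %.4f"%(d@e,d@[.312,.95,0],d[2]),"tilt",np.degrees(np.arcsin(R[2,0])).round(1),"F",s["force"].round(1),"t",s["time_s"])
E
python3 - <<'E'
from h import *
a=viewer.snapshot("top");b=viewer.snapshot("side")
lip()
cv2.imwrite("pics/m.png",np.hstack([cv2.resize(a[80:250,160:360],None,fx=2,fy=2),cv2.resize(b[130:300,130:330],None,fx=2,fy=2)]))
E
```

```text
lip [0.573  0.0735 0.2169] from funnel: along e 0.0252 side 0.0003 up 0.0669 tilt -6.0 F [ 0.7  0.4 -3.3] t 7.675
```

View pics/m.png

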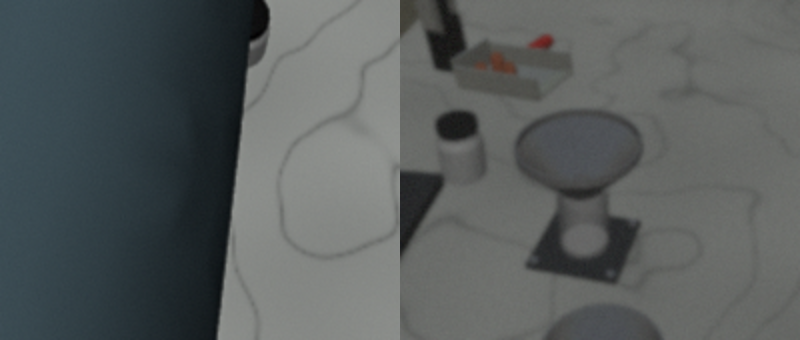

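The side view shows all three caps in the scoop. The lip centre is near (207,172) and the rim centre near (219,197). I'll check both against projection.

Run:
```python
from h import *
print(proj("side",[[.573,.0735,.2169],[.549,.081,.15],[.4795,.081,.15],[.6185,.081,.15]]))
b=viewer.snapshot("side");lip()
cv2.imwrite("pics/s2.png",cv2.resize(b[110:290,110:330],None,fx=3,fy=3))
```

```text
[[207.78544101 170.36440405]
 [219.90203242 199.49956627]
 [251.44918075 201.81141959]
 [188.8841739  197.2328031 ]]
lip [0.5729 0.073  0.2169] from funnel: along e 0.0252 side -0.0001 up 0.0669 tilt -6.0 F [ 0.4 -0.1 -3.4] t 7.725
```

View pics/s2.png

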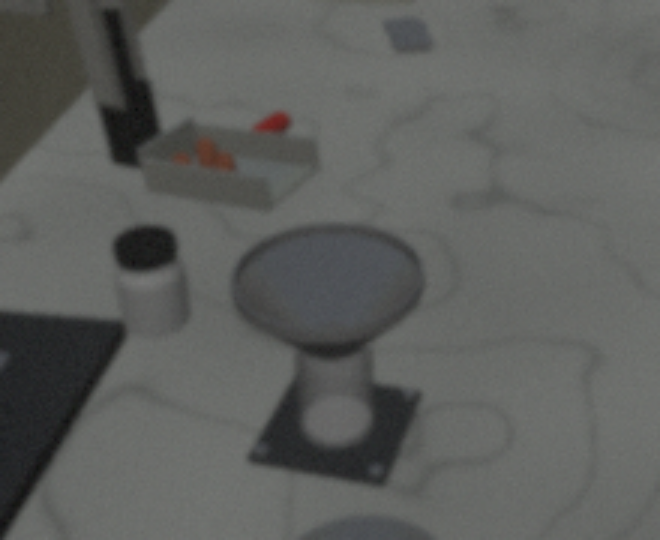

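The projection agrees. Tilting the scoop while lowering the lip.

Emit:
carry_out(moves=[0,1,0,-0.4,0,-0.4,0,0,2,0,-0.8,0,0.1,0,0,2.5,0,-1,0,-1.1,0,0,2.5,0,-1,0,-1.1,0,0,2.5,0,-1,0,-1.1,0,0,2.5,0,-1,0,-1.1,0,0,2,0,-0.8,0,0.1,0,0,2,0,-0.8,0,0.1,0,0,1,0,-0.4,0,0,0])

```text
time_s: 8.85
tcp_pos: [0.7, 0.0311, 0.2298]
tool_rot: [[0.929, -0.313, 0.198], [-0.306, -0.95, -0.065], [0.208, 0.0, -0.978]]
force: [-0.6, 0.5, -3.8]
opening: 0.168
grasp_force: 60.0
```

```bash
python3 -c "
from h import *
lip()"
```

```text
lip [0.5745 0.0725 0.1779] from funnel: along e 0.0269 side -0.0001 up 0.0279 tilt 12.0 F [-0.6  0.5 -3.8] t 8.85
```

Emit:
carry_out(moves=[0,1.5,0,-0.6,0,-2.7,0,0,1.5,0,-0.6,0,-2.7,0,0,1.5,0,-0.6,0,-2.7,0,0,1.5,0,-0.6,0,-2.7,0,0,1.5,0,-0.6,0,-2.7,0,0,1.5,0,-0.6,0,-2.7,0,0,1.5,0,-0.6,0,-3.2,0,0,1.5,0,-0.6,0,-3.2,0,0,1.5,0,-0.6,0,-3.2,0,0,1.5,0,-0.6,0,-3.7,0,0,1.5,0,-0.6,0,-3.7,0,0,1.5,0,-0.6,0,-3.7,0])

```text
time_s: 10.35
tcp_pos: [0.6817, 0.0376, 0.2618]
tool_rot: [[0.822, -0.313, 0.476], [-0.271, -0.95, -0.157], [0.501, -0.0, -0.865]]
force: [0.4, -0.0, -3.0]
opening: 0.164
grasp_force: 60.0
```

```bash
python3 -c "
from h import *
lip()
b=viewer.snapshot('side')
cv2.imwrite('pics/s3.png',cv2.resize(b[110:290,110:330],None,fx=3,fy=3))"
```

```text
lip [0.5777 0.0719 0.1714] from funnel: along e 0.0301 side 0.0003 up 0.0214 tilt 30.1 F [ 0.4 -0.  -3. ] t 10.35
```

View pics/s3.png

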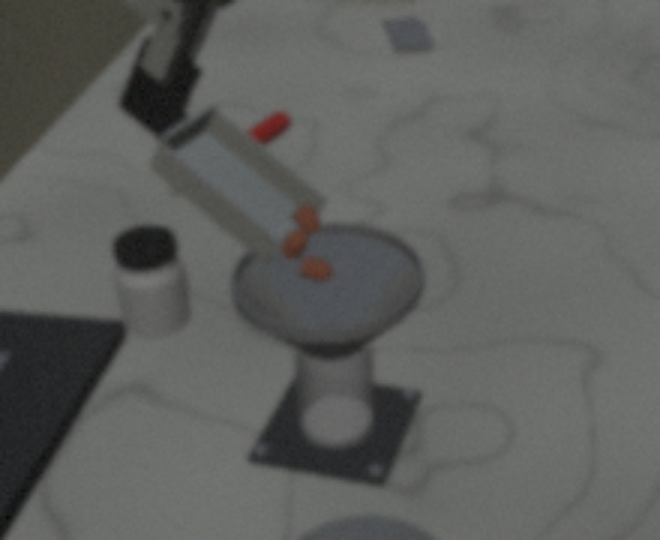

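The picture shows the caps leaving the lip: one over the funnel at (316,268) and two at the lip. I'll tilt on gently and wait.

Emit:
carry_out(moves=[0,1.5,0,-0.6,0,-3.7,0,0,1.5,0,-0.6,0,-3.7,0,0,2,0,-0.8,0,-4.9,0,0,2,0,-0.8,0,-4.9,0,0,2,0,-0.8,0,-4.9,0,0,2,0,-0.8,0,-4.9,0,0,1,0,-0.4,0,-2.4,0,0,0,0,0,0,0,0,0,0,0,0,0,0,0,0,0,0,0,0,0,0])

```text
time_s: 11.65
tcp_pos: [0.6624, 0.0439, 0.2829]
tool_rot: [[0.706, -0.313, 0.636], [-0.233, -0.95, -0.209], [0.669, -0.0, -0.743]]
force: [-0.2, -0.0, -3.1]
opening: 0.168
grasp_force: 60.0
```

```bash
python3 -c "
from h import *
lip()
b=viewer.snapshot('side')
cv2.imwrite('pics/s4.png',cv2.resize(b[110:290,110:330],None,fx=3,fy=3))"
```

```text
lip [0.5784 0.0716 0.1719] from funnel: along e 0.0308 side 0.0002 up 0.0219 tilt 42.0 F [-0.2 -0.  -3.1] t 11.65
```

View pics/s4.png

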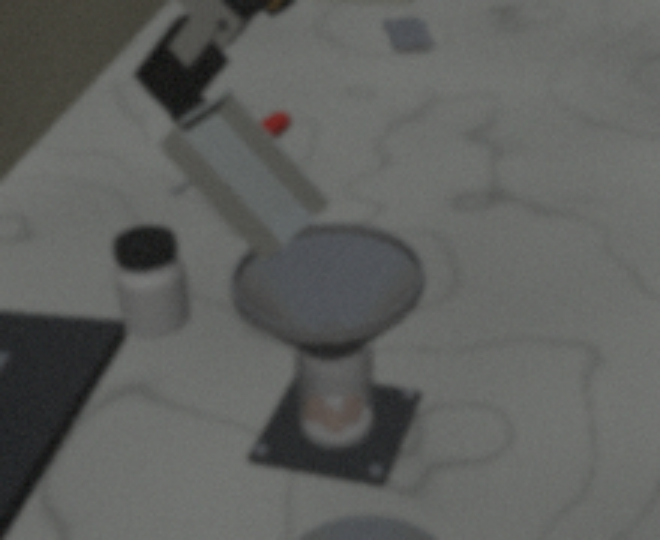

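The copper is now seen through the jar wall at (335,410), and the scoop looks empty. I'll raise and level it, then count the caps from above.

Emit:
carry_out(moves=[0,0,0,9,0,-10,0,0,0,0,9,0,-10,0,0,0,0,9,0,-10,0,0,-4.5,0,1.8,0,11,0,0,-4.5,0,1.8,0,11,0,0,-4.5,0,1.8,0,11,0,0,-4.5,0,1.8,0,11,0,0,-4.5,0,1.8,0,11,0,0,-4.5,0,1.8,0,11,0,0,-4.5,0,1.8,0,11,0,0,-4.5,0,1.8,0,11,0,0,-4.5,0,1.8,0,11,0])

```text
time_s: 13.2
tcp_pos: [0.7145, 0.027, 0.2423]
tool_rot: [[0.95, -0.312, 0.026], [-0.312, -0.95, -0.008], [0.027, -0.0, -1.0]]
force: [-0.3, 0.2, -3.1]
opening: 0.163
grasp_force: 60.0
```

```bash
cat >> h.py <<'E'
def copper(n,img,roi):
    x0,x1,y0,y1=roi;h=cv2.cvtColor(img[y0:y1,x0:x1],cv2.COLOR_BGR2HSV)
    m=((h[...,0]<15)&(h[...,1]>45)&(h[...,2]>50)).astype(np.uint8)
    k,_,s,c=cv2.connectedComponentsWithStats(m)
    print(n,[(int(s[i,4]),(c[i]+[x0,y0]).round(1).tolist()) for i in range(1,k) if s[i,4]>4])
E
python3 -c "
from h import *
lip()
b=viewer.snapshot('side');copper('side',b,(110,330,110,290))
R=monitor.state();print(R['tcp_pos'],R['tool_rot'])
print(proj('side',[[.549,.081,.02],[.549,.081,.08]]))"
```

```text
lip [0.5822 0.0705 0.2153] from funnel: along e 0.0348 side 0.0004 up 0.0653 tilt 1.5 F [-0.3  0.2 -3.1] t 13.2
side [(54, [201.5, 150.1]), (5, [226.6, 245.4])]
[0.71483357 0.02601588 0.23967194] [[ 9.49337489e-01 -3.13500201e-01  2.18164090e-02]
 [-3.13412249e-01 -9.49588109e-01 -7.42862681e-03]
 [ 2.30454785e-02  2.14744119e-04 -9.99734395e-01]]
[[222.84397964 245.28200563]
 [221.54869975 225.04616212]]
```

Emit:
carry_out(moves=[0,-1.3,0,-3,15,0,0,0,0,0,-5,30,0,0,0,0,0,-6,38,0,0,0,0,0,-7,42,0,0,0,0,0,-7,42,0,0,0,0,0,-6,38,0,0,0,0,0,-5,33,0,0,0,0,0,-2,15,0,0,0,0,0,0,0,0,0])

```text
time_s: 14.38
tcp_pos: [0.5951, -0.2008, 0.2417]
tool_rot: [[0.949, -0.314, 0.005], [-0.314, -0.949, -0.002], [0.005, -0.0, -1.0]]
force: [1.3, -0.0, -1.9]
opening: 0.167
grasp_force: 60.0
```

```bash
python3 -c "
from h import *
a=viewer.snapshot('top');b=viewer.snapshot('side');copper('side',b,(110,330,110,290));copper('top',a,(180,270,115,210))
R=monitor.state();print(R['tcp_pos'],R['tool_rot'],R['force'])
cv2.imwrite('pics/c.png',np.hstack([cv2.resize(a[130:200,180:270],(396,308),interpolation=2),cv2.resize(b[180:260,180:270],(347,308),interpolation=2)]))
print(proj('top',[[.549,.081,.02],[.549,.081,.08]]))"
```

```text
side [(166, [195.6, 154.5])]
top [(100, [227.6, 171.9])]
[ 0.59559829 -0.19949577  0.241257  ] [[ 9.50047992e-01 -3.12075690e-01  4.19235899e-03]
 [-3.12074328e-01 -9.50057172e-01 -9.91813966e-04]
 [ 4.29250176e-03 -3.66056750e-04 -9.99990720e-01]] [-0.21958412  1.24580992 -2.05216077]
[[229.25232767 178.32379028]
 [227.39935373 171.44129613]]
```

View pics/c.png

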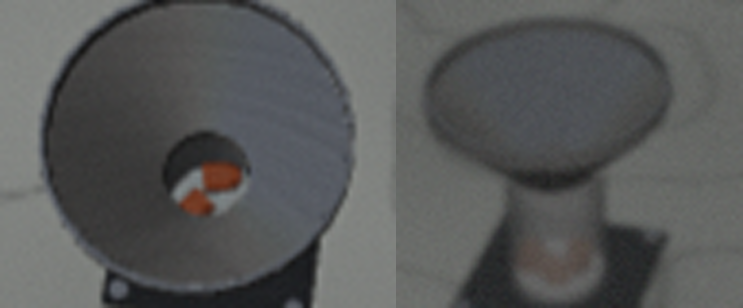

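Two caps show through the spout from above, there's none on the cone, and the side view shows a wide copper blob at the jar floor. The wrist load is now 2.0 N, which is the empty scoop. I'll lower it and check all copper in the pictures before letting go.

Emit:
carry_out(moves=[0,0,0,0,0,15,0,0,0,0,0,0,25,0,0,0,0,0,0,25,0,0,0,0,0,0,25,0,0,0,0,0,0,20,0,0,0,0,0,0,0,0])

```text
time_s: 15.22
tcp_pos: [0.5943, -0.1991, 0.1281]
tool_rot: [[0.95, -0.312, -0.001], [-0.312, -0.95, 0.001], [-0.001, -0.001, -1.0]]
force: [0.4, -0.1, -3.0]
opening: 0.159
grasp_force: 60.0
```

```bash
python3 -c "
from h import *
a=viewer.snapshot('top');b=viewer.snapshot('side');copper('side',b,(0,340,60,384));copper('top',a,(0,512,15,384))
a=b[205:265,195:250];h=cv2.cvtColor(cv2.GaussianBlur(a,(3,3),0),cv2.COLOR_BGR2LAB)
d=h[...,1].astype(int)-128;r=d>5
ys,xs=np.nonzero(r);print(r.sum(),xs.min()+195,xs.max()+195,ys.min()+205,ys.max()+205)
for row in d[33:48,15:45]:print(' '.join('%2d'%v for v in row))
R=monitor.state();print(R['tcp_pos'],R['force'])"
```

```text
side [(400, [246.7, 79.8]), (131, [335.5, 91.1]), (155, [196.0, 154.4])]
top [(100, [227.6, 171.9])]Traceback (most recent call last):
  File "<string>", line 6, in <module>
    ys,xs=np.nonzero(r);print(r.sum(),xs.min()+195,xs.max()+195,ys.min()+205,ys.max()+205)
                                      ~~~~~~^^
    return umr_minimum(a, axis, None, out, keepdims, initial, where)
ValueError: zero-size array to reduction operation minimum which has no identity
```

```bash
python3 -c "
from h import *
b=np.mean([viewer.snapshot('side').astype(float) for _ in range(6)],0);o=cv2.imread('pics/side0.png').astype(float)
f=lambda i:i[...,2]-i[...,0]
d=(f(b)-f(cv2.GaussianBlur(o,(3,3),0)))
for row in d[232:256,206:242]:print(' '.join('%2d'%v for v in row))
F=[]
print(monitor.state()['force'])"
```

```text
-1  0  0  1  0  0  1  0  0  0  1  0  0  0  0  0  0  0  0  0  0  0  0  0  0  0 -1 -2  0  0  0  0  0  0  0  0
-1  0  0  0  0  0  0  1  0  0  0  0  1  0  1  0  0  0  0  0  0  0  1  0  0  0  0  0  0  0  0  0  0  0 -1 -1
 0  0  0  0  0  1  0  1  0  0  0  0 -1  0  0  0  0  0  0  0  0  0 -1  0  0  0  0  0  0  0  0  0  0  0  0  0
 0  0  0  0  0  0  0 -1  0  0  0  0  0  0  0  0  0  0  0  1  0 -1  0  0  0  0  1  0  0 -1  0  0  0  0  0  0
 0  0  0  0  0  0  0 -2  0  0  0  0  0  0  0  0  0  0  0  0  0  0  0  0  0  0  1  0  0  0  0 -1  0  0  0  0
 0  0  0  0  0  0  0  0  0  0  0  0  0  0  0  0  0  0  0  0  0  0  0  0  0  0  0  0  0  0 -1  0  0  0  0  0
 0  0  0  0  0  0  0  0  0  0  0  0  0  0  0  0  0  0  0  0  0  0  0  0  0  0  0  0  0  0  0 -1 -1  0  1  0
 0  0  0  0  0  0  1  0 -1  0  0  0  0  0  0  0  0  0  0  0  0  0  0  0  0  1  2  0  1  0  0  0  0  0  1  0
 0 -1 -1  0  1  0  2  1  1  2  1  0  0  0  0  0  0  0  0  0  1  1  0  0  0  0  0  0  0  0  0  1  0  1  0  0
 0  0  0  0  0  1  1  3  5  4  3  1  0  0  0  0  0 -1  0  4  5  6  4  1  1  0  0  0  0  0  0  0  0  1  0  1
 1  1  0  0  0  2  3
[... 829 characters left out ...]
 1  0  1  0  1
 0  1  0  0  1  1  4  7  8  8  6 10 14 13 13 13 14 14 12 10  9  9  6  2  0  0  0  0  0 -1  0  0  0  2  1  1
 0  0  0  0  0  0  2  2  2  2  4  6  9 13 13 14 14 12 11  7  5  5  2  0  0  0  0  0  0  0  0  0  0  0  0  2
 0  0  1  0  0  0  0  1  0  0  0  1  5  9 12 13 13 11  7  4  2  1  0  0  1  0  0  0  0  0 -1  1  0  1  0  0
 1  1  0  0  0  0  0  0  0  0  0  0  2  6  9 10  9  7  5  3  1  0  1  0  0  0 -1  0  0  0  0  0  0  0  0  0
 0  0  0 -1 -1  0  0  0  0  0  0  1  2  3  3  4  5  5  2  1  0  0  0  0  0  0  0 -1  0  0  0  0  0  0  0  0
 0  0  0  0  0  0  0  0  1  0  0  0  0  2  0  0  1  2  1  0  0  0  0  2  1  0  0  0  0  0  0  0  0  0  0  0
[-0.7360214   0.18223845 -3.09850216]
```

All three caps are plain in the jar. Setting the scoop down.

Emit:
carry_out(moves=[0,0,0,0,0,20,0,0,0,0,0,0,25,0,0,0,0,0,0,25,0,0,0,0,0,0,15,0,0,0,0,0,0,8,0,0,0,0,0,0,3,0,0,0,0,0,0,0,0])

```text
time_s: 16.5
tcp_pos: [0.5964, -0.2007, 0.0354]
tool_rot: [[0.95, -0.313, 0.004], [-0.313, -0.95, -0.002], [0.005, 0.0, -1.0]]
force: [0.7, 0.3, -2.0]
opening: 0.164
grasp_force: 60.0
```

Emit:
carry_out(moves=[0,0,0,0,0,3,0,0,0,0,0,0,2,0,0,0,0,0,0,1,0,0,0,0,0,0,0,0])

```text
time_s: 17.0
tcp_pos: [0.5959, -0.2005, 0.0289]
tool_rot: [[0.95, -0.313, 0.003], [-0.313, -0.95, -0.001], [0.003, -0.0, -1.0]]
force: [0.6, 0.4, -3.4]
opening: 0.166
grasp_force: 60.0
```

Emit:
carry_out(moves=[0,0,0,0,0,0.7,0,0,0,0,0,0,0.5,0,0,0,0,0,0,0,0])

```text
time_s: 17.38
tcp_pos: [0.5962, -0.2006, 0.0283]
tool_rot: [[0.95, -0.313, 0.004], [-0.313, -0.95, -0.001], [0.004, 0.0, -1.0]]
force: [-1.1, 1.3, 2.1]
opening: 0.163
grasp_force: 60.0
```

Contact (+2.1 N). Release, then retreat straight up.

Emit:
carry_out(moves=[0,0,0,0,0,0,20,0,0,0,0,0,0,30,0,0,0,0,0,0,50,0,0,0,0,0,0,60,0,0,0,0,0,0,60,0,0,0,0,0,0,60,0,0,0,0,0,-10,60,0,0,0,0,0,-25,60,0,0,0,0,0,-40,60,0,0,0,0,0,-40,60,0,0,0,0,0,-40,60,0,0,0,0,0,0,60])

```text
time_s: 18.88
tcp_pos: [0.5978, -0.2016, 0.1879]
tool_rot: [[0.95, -0.313, 0.011], [-0.313, -0.95, -0.005], [0.012, 0.002, -1.0]]
force: [-0.6, 0.2, 0.2]
opening: 0.637
grasp_force: 0.0
```

```bash
python3 -c "
from h import *
b=viewer.snapshot('side');R=monitor.state();print(R['tcp_pos'],R['force'],R['opening'])
P=[int(v) for v in proj('side',[[.596,-.2,.04]])[0]];print(P)
o=cv2.imread('pics/side0.png');d=np.abs(b.astype(int)-o).max(2)
print('diff in handle region',d[165:185,220:236].mean(),'scoop dark',(b[160:190,215:245].max(2)<45).sum(),(o[160:190,215:245].max(2)<45).sum())
cv2.imwrite('pics/e.png',cv2.resize(b[90:270,130:330],None,fx=3,fy=3))"
```

```text
[ 0.59640251 -0.20081538  0.18486531] [-0.20736495  0.62300534 -0.92939356] 0.642545916472452
[226, 176]
diff in handle region 6.246875 scoop dark 179 169
```

View pics/e.png

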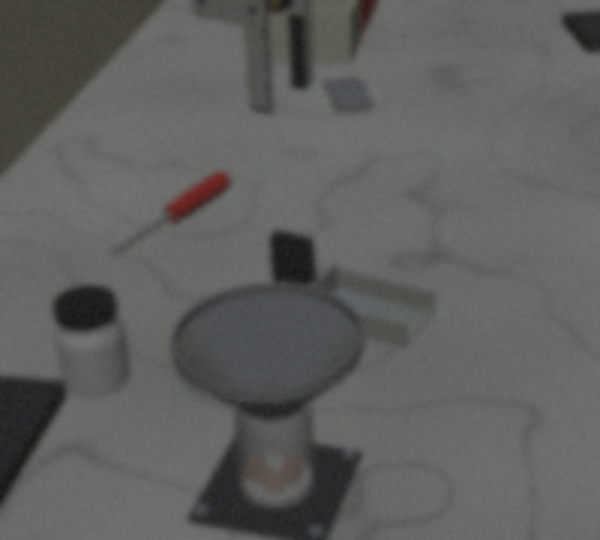

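The empty scoop stands upright on the bench, its handle at (293,257). The gripper is clear above it and the caps are in the jar at (275,470).

```bash
python3 -c "
from cell import ctrl
print(ctrl.sign_off())"
```

```text
the job is handed in; nothing more can be done
None
```

I poured all three caps through the funnel into the jar, set the empty scoop down upright on the bench and let go of it, and handed the job in at about 19 s; the hand-in gave no verdict.

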